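# Get the loom weight out from behind the pots and onto the scale

## Task

The ring-shaped loom weight in the finds tray is hemmed in by three pots: first stand all three pots upright on the dark foam mat, leaving the loom weight where it is, then, with the pots waiting there, lay the loom weight flat in the middle of the scale's round steel pan. After that put each pot back in the tray upright, exactly where that same pot stood at the start, and leave the loom weight on the pan. Set everything down gently without dropping or toppling it, and leave the loose sherd, the scale bar and the small finds box alone.

Things in the scene. Friction and masses are not known exactly. Their poses are not given: they have to be found in the camera images.
- tray: Shallow open grey plastic finds tray, 280 x 280 mm, walls 5 mm thick and 35 mm high, floor 5 mm thick; fixed to the table, its place and yaw vary. Origin: centre of its underside; x and y along its sides, z up. The pots, the loom weight and a sherd stand on its floor.
- beaker: Tall slim open brown clay beaker, the tallest of the three pots: 128 mm high, 48 mm across at the foot widening to 54 mm at 60 mm height, then straight-sided (54 mm) to the rim; hollow, wall 4 mm, about 0.17 kg. Origin: centre of its underside, z up. Loose. Which pot stands at which of the three places in the tray varies.
- jar: Bellied clay jar with a narrow neck, brown: 108 mm high, foot 50 mm across, belly 68 mm across (between 30 and 48 mm height), straight neck 42 mm across from 72 mm height to the rim; hollow, wall 4 mm, about 0.2 kg. Origin: centre of its underside, z up. Loose.
- pot: Short wide straight-sided open clay pot, brown: 90 mm high, foot 56 mm, 62 mm across from 20 mm height to the rim; hollow, wall 4 mm, about 0.19 kg. Origin: centre of its underside, z up. Loose.
- loom_weight: Ring-shaped (doughnut-like) pale clay loom weight lying flat in the tray behind and between the pots: 52 mm outer diameter, 30 mm high, hole 16 mm, about 0.11 kg. Origin: centre of its underside, z up. Loose.
- mat: Dark foam mat, firm, 300 mm along its x, 150 mm along its y, 10 mm thick, fixed to the table on one side of the tray (either side). Origin: centre of its underside, z up. It has room for the three pots in a row along its x.
- pan (a point): Centre of the upper face of the scale's round steel pan, 120 mm in diameter, 41 mm above the table; z up. The pan is rigid, on a fixed white bench scale 200 x 150 mm with a dark display, standing on the other side of the tray from the mat. The pan's centre is 15 mm beyond the middle of the scale's housing.
- sherd: Bystander: loose potsherd, about 50 x 40 mm and 11 mm thick, lying in a back corner of the tray. Origin: centre of its underside. Leave it alone.
- scale_bar: Bystander: black-and-white chequered photo scale bar, 22 x 150 x 6 mm, on the table beyond the tray, long side along its y. Origin: centre of its underside. Leave it alone.
- finds_box: Bystander: small white plastic finds box with a grey lid, 63 x 83 x 33 mm, on the table beyond the tray. Origin: centre of its underside. Leave it alone.

How it is judged:
By the outcome, as a careful person would: the job done as asked, in the order asked, and still so for the second after the job is handed in, with the robot touching nothing.
It also fails if it takes over 144 s, if anything falls off the work surface, if the arm or the gripper's body presses on something with over 40 N, if the wrist force passes 120 N, or if a joint passes its speed limit or range.

## Robot

A 7-joint arm with a two-finger parallel gripper is mounted at the origin on the work surface. World frame = base frame: x ahead of the robot, y to its left, z up, the work surface at z = 0. Lengths are in m, angles in rad, forces in N, time in s.
With the tool pointing down it reaches from about 0.425 to 0.925 m from the base axis. Payload 6.8 kg.
Tool frame: the origin (TCP) lies at the very end of the fingers, on their centre line; the grasp point (between the pads) lies 19 mm behind it; z points along the fingers, y is the line along which they close (so a half turn about z gives the same grasp; the last joint's range is limited). The gripper opens to 85 mm and grips with 20 to 120 N. Pads are 22 mm wide; open, the fingers measure 114 mm over their backs; the gripper's body (76 mm by 85 mm) begins 54 mm behind the grasp point. The pads swing forward as they close: fully open they stand 13 mm farther back than shut.
Start: joints at [-1.348, 0.477, 0.022, 1.555, -0.011, 1.109, -0.083], TCP at [0.219, 0.638, 0.231] pointing down, gripper open.
Joint ranges: [-2.96, 2.96], [-0.34, 2.1], [-1.41, 1.46], [0.24, 2.44], [-1.37, 4.51], [0.17, 1.92], [-2.96, 2.96]. Speed limits (rad/s): [2.39, 2.39, 3.14, 3.14, 3.14, 3.14, 3.14].

## Interface

Orientations are given as a unit quaternion [w, x, y, z].
In Python, from station import bot gives the robot as it stands. The module is installed in compiled form; this text tells all that it offers.
- The arm moves only by the shell command python3 -m jog 'ROWS' [OPENING] [FORCE]. ROWS is JSON, a list of rows, each a list of 4 numbers: the shift along the tool's x, y, z in cm, then the turn about the tool's z in rad. In form: [[x, y, z, spin], ...]. A call has 1 to 20 rows; each row is the pose to reach, as a shift and turn from the pose commanded when the call began, along the tool's axes at that moment; what a row does not reach only later rows make up. A row lasts 1/12 s, in which the tool goes at most 41.7 mm and 7.16 degrees, less where a joint would pass 70% of its speed; a pose out of reach is approached as far as the arm can. A call with a gripper value outside its range is refused whole. OPENING is the closure, from -1 (fully open) to 1 (shut), set as the call begins (- or left out, the last holds). The fingers move at their own pace and stop on an object; FORCE is the grip in N (left out, the last holds). Time passes only in rows, so rows that repeat a pose let the fingers close. It gives the time, the measured TCP pose, the force, the opening and the grip force at its end, in the units of the state.
- bot.get_obs(): the state, without advancing time (a new reading comes with each control period).
- bot.read_camera(name): name is "side" or "top" or "wrist"; returns a dict with "pixels" (400x640x3 uint8, red, green, blue), "depth" (400x640 float32, m along the optical axis (not along the pixel's ray), 0 where there is no reading), "fovy" (degrees; the focal length in pixels is half the picture's height over the tangent of half this angle, whatever the lens; pixels are square), "cx", "cy" (the principal point, pixels), "pose" (4x4, takes a point from camera to world coordinates). Camera axes: x right, y down, z forward; pixel columns grow to the right and rows downward; lengths in m; the calibration is good to about 2 mm. The wrist camera is an equidistant fisheye: a pixel r from the principal point sees the ray r / f radians off the axis. A picture is of the moment at which its call begins.
- bot.hand_in(): hands the job in; it is judged then, once.
The state is a dict: "t": time; "q": joint angles; "joint_vel": joint speeds; "joint_torque": joint torques, N m; "eef_pos": TCP position; "tool_rot": TCP orientation; "contact_force": force on the tool from outside, world axes, zero at the start; "torque": the same for the moment, N m; "gripper_width": opening from 0.0 (shut) to 1.0 (fully open); "grasp_force": force on a finger pad.
Only numpy, scipy, OpenCV 4.12 (cv2) and the standard library are available. Lean on these libraries where they do the work, as an engineer would, in place of code of your own. Each camera call takes 0.05 s, during which the arm holds its last target. There are 200 camera calls.

## Working session

There is one attempt and no reset: what is moved stays moved. The work goes in short steps, Python scripts to look and compute and a shell command to move; the robot and the scene stay as the last step left them, time stands still between calls to the robot, and variables do not carry over. Pictures are saved under pics/ and viewed, at most 14 in all, crops included, and the job is handed in when it is done.

```bash
mkdir -p pics; python3 - <<'E'
from station import bot
import cv2,numpy as np
for n in ["top","side"]:
    c=bot.read_camera(n); np.savez(f"pics/{n}0.npz",**c)
    cv2.imwrite(f"pics/{n}0.png",c["pixels"][:,:,::-1])
    print(n,c["fovy"],c["cx"],c["cy"],np.round(c["pose"],3).tolist(),(c["depth"]>0).mean())
o=bot.get_obs();print(o)
E
```

```text
top 45.98038255673271 319.49178155977916 199.041198348076 [[0.01, -0.994, 0.108, 0.486], [-1.0, -0.011, -0.014, 0.02], [0.015, -0.108, -0.994, 1.033], [0.0, 0.0, 0.0, 1.0]] 0.99602734375
side 43.27449418390507 326.68605516825085 203.10300343018028 [[0.729, -0.403, 0.553, -0.077], [-0.685, -0.455, 0.569, -0.675], [0.022, -0.794, -0.608, 0.818], [0.0, 0.0, 0.0, 1.0]] 0.995921875
{'t': 0.1, 'q': array([-1.34812762,  0.4777374 ,  0.02232166,  1.55631714, -0.01150028,
        1.10930213, -0.08310205]), 'joint_vel': array([ 0.00201634, -0.0008879 , -0.00232015, -0.00209839,  0.00120519,
       -0.00092558, -0.00054921]), 'joint_torque': array([ 3.83900246e-03, -5.97764182e+01,  1.61317628e+00, -2.81953597e+01,
        1.27425665e-02,  4.95242479e-03,  3.50657061e-06]), 'eef_pos': array([0.21904801, 0.63792084, 0.23042411]), 'tool_rot': array([-8.04679527e-05,  1.64613216e-01,  9.86357856e-01, -8.14139834e-04]), 'contact_force': array([ 0.90205161,  0.10974795, -0.01912029]), 'torque': array([0.03666677, 0.01430709, 0.01305583]), 'grasp_force': 0.0, 'gripper_width': 0.9963921036831875}
```

View pics/top0.png

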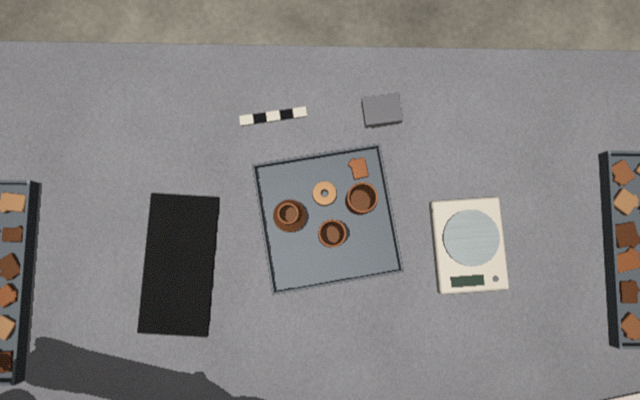

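View pics/side0.png

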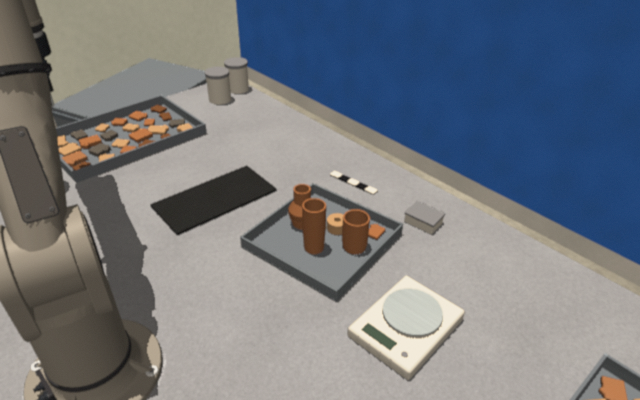

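Top view: jar at (289,214), beaker (333,234), pot (361,198), loom weight (324,193), mat centre (179,265), pan (471,238), sherd (359,168). The side view agrees: the tall beaker is in the middle front, with the jar behind on the mat side and the pot on the scale side.

```bash
cat > h.py <<'E'
import numpy as np,cv2
from scipy.optimize import least_squares
def cloud(c):
    h,w=c["depth"].shape; f=h/2/np.tan(np.radians(float(c["fovy"]))/2)
    u,v=np.meshgrid(np.arange(w),np.arange(h)); d=c["depth"]
    P=np.stack([(u-c["cx"])/f*d,(v-c["cy"])/f*d,d],-1)
    P=P@c["pose"][:3,:3].T+c["pose"][:3,3]; P[d<=0]=np.nan
    return P
def circ(p):
    p=p[:,:2]; r=least_squares(lambda a:np.hypot(p[:,0]-a[0],p[:,1]-a[1])-a[2],[*p.mean(0),.03],loss='soft_l1',f_scale=.001)
    return r.x
E
python3 - <<'E'
from h import *
T=cloud(np.load("pics/top0.npz")); S=cloud(np.load("pics/side0.npz"))
for n,(u,v) in dict(jar=(289,214),beaker=(333,234),pot=(361,198),loom=(324,193),pan=(471,238),mat=(179,265),floor=(300,265),table=(240,230),box=(382,108),sherd=(359,168)).items():
    print(n,np.round(T[v,u],3))
# object clusters
seed={'jar':(T[214,289],.108),'beaker':(T[234,333],.128),'pot':(T[198,361],.09),'loom':(T[193,324],.03)}
for n,(s,h) in seed.items():
  for nm,C in (("top",T),("side",S)):
    q=C.reshape(-1,3); q=q[np.isfinite(q[:,0])]
    q=q[(np.hypot(q[:,0]-s[0],q[:,1]-s[1])<.05)]
    q=q[np.abs(q[:,2]-h-.005)<.03]
    if n=='loom': q=q[np.hypot(q[:,0]-s[0],q[:,1]-s[1])<.03]
    z=np.percentile(q[:,2],97); t=q[q[:,2]>z-.004]
    print(n,nm,len(t),"ztop",round(z,4),"circ",np.round(circ(t),4), "mid",np.round((t.min(0)+t.max(0))/2,4),"ext",np.round(np.ptp(t,0),3))
def show(name,C,sel):
  q=C.reshape(-1,3); q=q[np.isfinite(q[:,0])]; q=q[sel(q)]
  r=cv2.minAreaRect(q[:,:2].astype(np.float32)*1000); print(name,len(q),r,"z",np.round(np.median(q[:,2]),4))
for nm,C in (("top",T),("side",S)):
  show("pan "+nm,C,lambda q:(abs(q[:,2]-.041)<.004)&(np.hypot(q[:,0]-T[238,471,0],q[:,1]-T[238,471,1])<.075))
  show("mat "+nm,C,lambda q:(abs(q[:,2]-.010)<.004)&(abs(q[:,0]-T[265,179,0])<.19)&(abs(q[:,1]-T[265,179,1])<.12))
  show("tray "+nm,C,lambda q:(abs(q[:,2]-.035)<.004)&(abs(q[:,0]-T[215,325,0])<.19)&(abs(q[:,1]-T[215,325,1])<.18))
E
```

```text
jar [0.561 0.069 0.048]
beaker [ 0.521 -0.025  0.012]
pot [ 0.6   -0.085  0.012]
loom [ 0.61  -0.004  0.011]
pan [ 0.514 -0.313  0.045]
mat [0.451 0.305 0.01 ]
floor [0.454 0.046 0.004]
table [ 0.528  0.178 -0.   ]
box [ 0.796 -0.129  0.032]
sherd [ 0.666 -0.08   0.015]
jar top 97 ztop 0.1149 circ [0.5571 0.0689 0.0188] mid [0.5567 0.0689 0.1134] ext [0.041 0.041 0.005]
jar side 76 ztop 0.113 circ [0.5591 0.0664 0.0192] mid [0.559  0.067  0.1121] ext [0.044 0.044 0.006]
beaker top 132 ztop 0.135 circ [ 0.5182 -0.0172  0.0248] mid [ 0.5178 -0.0165  0.1337] ext [0.052 0.052 0.005]
beaker side 116 ztop 0.1332 circ [ 0.5202 -0.02    0.025 ] mid [ 0.521  -0.0197  0.1317] ext [0.054 0.057 0.005]
pot top 129 ztop 0.0971 circ [ 0.5923 -0.079   0.0287] mid [ 0.5919 -0.0788  0.0966] ext [0.059 0.061 0.007]
pot side 125 ztop 0.0953 circ [ 0.5941 -0.0817  0.0286] mid [ 0.5958 -0.0814  0.0947] ext [0.063 0.061 0.007]
loom top 284 ztop 0.0373 circ [ 0.6073 -0.004   0.019 ] mid [ 0.6063 -0.0049  0.036 ] ext [0.05  0.049 0.005]
loom side 136 ztop 0.0363 circ [ 0.6076 -0.0044  0.0172] mid [ 0.6078 -0.0058  0.0353] ext [0.053 0.046 0.006]
pan top 2447 ((515.1942138671875, -314.7290344238281), (118.06171417236328, 119.28413391113281), 60.7829704284668) z 0.0406
mat top 9494 ((453.7103271484375, 306.04034423828125), (150.7895050048828, 299.78961181640625), 87.15625762939453) z 0.0096
tray top 1651 ((554.9798583984375, -10.111404418945312), (280.1696472167969, 280.2519836425781), 10.301422119140625) z 0.0342
pan side 2200 ((518.6004028320312, -316.8033752441406), (119.55706024169922, 120.27713775634766), 51.78173065185547) z 0.0402
mat side 3657 ((457.0386962890625, 304.1172790527344), (155.02366638183594, 301.4131164550781), 87.24483489990234) z 0.0088
tray side 1080 ((557.6319580078125, -12.171615600585938), (284.0826721191406, 282.8600769042969), 10.16884708404541) z 0.0337
```

```bash
python3 -m jog '[[-5,-5,0,-0.11],[-8,-8.5,0,-0.22],[-11,-11.5,0,-0.3307],[-14,-14.5,0,-0.3307],[-17,-17.5,0,-0.3307],[-20,-20.5,0,-0.3307],[-23,-24,0,-0.3307],[-26,-27,0,-0.3307],[-29,-30,0,-0.3307],[-32,-33,0,-0.3307],[-35,-36,0,-0.3307],[-38,-39,0,-0.3307],[-41,-42,0,-0.3307],[-43,-45,0,-0.3307],[-45,-48,0,-0.3307],[-47,-50,0,-0.3307],[-48.5,-51.5,0,-0.3307],[-49.7,-52.4,0,-0.3307],[-49.7,-52.4,0,-0.3307],[-49.7,-52.4,0,-0.3307]]' -1 40; python3 -c "
from station import bot
o=bot.get_obs();print(o['q'],o['contact_force'])"
```

```text
t: 1.77
eef_pos: [0.5189, -0.0193, 0.2309]
tool_rot: [-0.0, 0.001, 1.0, -0.0]
contact_force: [0.4, 0.4, -0.0]
gripper_width: 0.999
grasp_force: 0.0
[-0.38043273  0.22437695  0.348619    1.94346785 -0.09096109  0.98961751
  1.57866028] [ 0.35413402  0.44705055 -0.03050532]
```

```bash
python3 -m jog '[[0,0.05,2,0],[0,0.05,5,0],[0,0.05,8,0],[0,0.05,11,0],[0,0.05,13.5,0],[0,0.05,15,0],[0,0.05,15.6,0],[0,0.05,15.6,0]]' -1 40; python3 -m jog '[[0,0,0,0],[0,0,0,0],[0,0,0,0],[0,0,0,0],[0,0,0,0],[0,0,0,0],[0,0,0,0],[0,0,0,0],[0,0,0,0],[0,0,0,0],[0,0,0,0],[0,0,0,0]]' 1 40; python3 - <<'E'
from station import bot
import cv2
c=bot.read_camera("side"); cv2.imwrite("pics/s1.png",cv2.resize(c["pixels"][150:300,220:440,::-1],None,fx=3,fy=3))
E
```

```text
t: 2.43
eef_pos: [0.5176, -0.0165, 0.074]
tool_rot: [-0.002, -0.001, 1.0, 0.0]
contact_force: [0.3, 0.4, 0.3]
gripper_width: 1.001
grasp_force: 0.0
t: 3.43
eef_pos: [0.5201, -0.0179, 0.0769]
tool_rot: [0.001, 0.0, 1.0, 0.0]
contact_force: [-0.0, 0.3, 4.3]
gripper_width: 0.625
grasp_force: 39.6
```

View pics/s1.png

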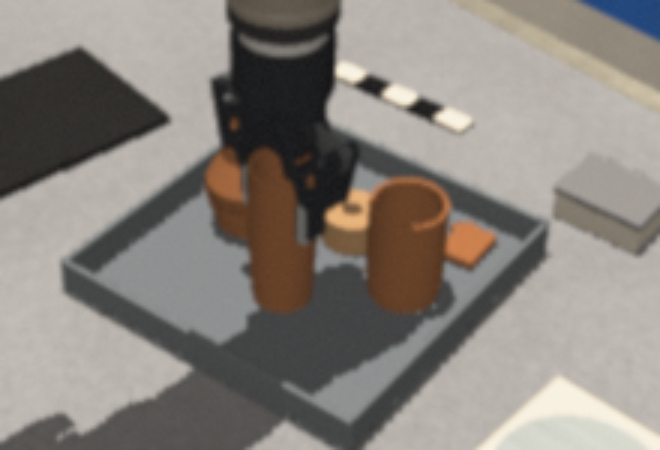

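The beaker (crop about (280,230)) is held between the pads, with the neighbours undisturbed. I'm carrying it to the near slot on the mat.

```bash
python3 -m jog '[[0,0,-0.5,0],[0,0,-2,0],[0,0,-4,0],[0,0,-7,0],[0,0,-10,0],[0,0,-12.5,0],[0,0.5,-13.5,0],[1,2,-14,0],[2.2,4.5,-14,0],[3.5,7.2,-14,0],[4.9,10.1,-14,0],[6.3,13,-14,0],[7.7,16,-14,0],[9.1,19,-14,0],[10.5,22,-14,0],[12,25,-14,0],[13.5,28,-14,0],[14.7,30.5,-14,0],[15.5,32.2,-14,0],[15.8,32.8,-14,0]]'; python3 -m jog '[[0,0,0,0],[0,0,1.5,0],[0,0,4,0],[0,0,7,0],[0,0,9.5,0],[0,0,11.5,0],[0,0,12.5,0],[0,0,12.7,0],[0,0,12.7,0]]';  python3 -m jog '[[0,0,0.2,0],[0,0,0.4,0],[0,0,0.6,0],[0,0,0.8,0],[0,0,0.8,0],[0,0,0.8,0]]'
```

```text
t: 5.15
eef_pos: [0.3588, 0.3131, 0.2151]
tool_rot: [-0.0, -0.002, 1.0, 0.0]
contact_force: [1.1, 0.8, -0.8]
gripper_width: 0.625
grasp_force: 40.3
t: 5.9
eef_pos: [0.3616, 0.309, 0.0882]
tool_rot: [-0.0, 0.001, 1.0, -0.0]
contact_force: [-0.0, -0.1, -0.4]
gripper_width: 0.624
grasp_force: 40.3
t: 6.4
eef_pos: [0.3617, 0.3106, 0.0818]
tool_rot: [0.001, 0.0, 1.0, 0.001]
contact_force: [-2.7, -2.0, 13.3]
gripper_width: 0.63
grasp_force: 41.1
```

```bash
python3 -m jog '[[0,0,-0.1,0],[0,0,-0.1,0],[0,0,-0.1,0],[0,0,-0.1,0],[0,0,-0.1,0],[0,0,-0.1,0],[0,0,-0.1,0],[0,0,-0.1,0]]' -1;  python3 -m jog '[[0,0,-0.5,0],[0,0,-2,0],[0,0,-4,0],[0,0,-7,0],[0,0,-11,0],[0,0,-14,0],[0,0,-14.9,0],[-1.5,-1.8,-14.9,0],[-3.7,-4.6,-14.9,0],[-6,-7.4,-14.9,0],[-8.3,-10.2,-14.9,0],[-10.6,-13,-14.9,0],[-13,-16,-14.9,0],[-15.4,-19,-14.9,0],[-17.5,-21.5,-14.9,0],[-19,-23.4,-14.9,0],[-19.7,-24.2,-14.9,0],[-19.7,-24.2,-14.9,0]]'; python3 - <<'E'
from h import *
from station import bot
for n in("top","side"):
    c=bot.read_camera(n); np.savez(f"pics/{n}1.npz",**c); C=cloud(c)
    q=C.reshape(-1,3); q=q[np.isfinite(q[:,0])]
    for s,z in(((.361,.31),.138),((.558,.068),.113)):
      t=q[(np.hypot(q[:,0]-s[0],q[:,1]-s[1])<.045)&(abs(q[:,2]-z)<.004)]
      print(n,len(t), np.round(circ(t),4) if len(t)>10 else '')
c=bot.read_camera("wrist"); np.savez("pics/w1.npz",**c); print(c['fovy'],np.round(c['pose'],3).tolist())
cv2.imwrite("pics/w1.png",c["pixels"][:,:,::-1])
E
```

```text
t: 7.07
eef_pos: [0.3611, 0.3099, 0.0812]
tool_rot: [-0.0, 0.0, 1.0, -0.0]
contact_force: [-0.0, -0.8, -0.8]
gripper_width: 1.002
grasp_force: 0.0
t: 8.57
eef_pos: [0.559, 0.0654, 0.2301]
tool_rot: [0.0, 0.002, 1.0, -0.001]
contact_force: [-0.6, -0.1, 0.1]
gripper_width: 1.001
grasp_force: 0.0
top 197 [0.3603 0.3105 0.0247]
top 0 
side 95 [0.3625 0.3076 0.0252]
side 71 [0.5592 0.0663 0.0191]
65.70646984690485 [[-0.001, 0.956, 0.293, 0.482], [1.0, 0.001, 0.001, 0.07], [0.001, 0.293, -0.956, 0.372], [0.0, 0.0, 0.0, 1.0]]
```

View pics/w1.png

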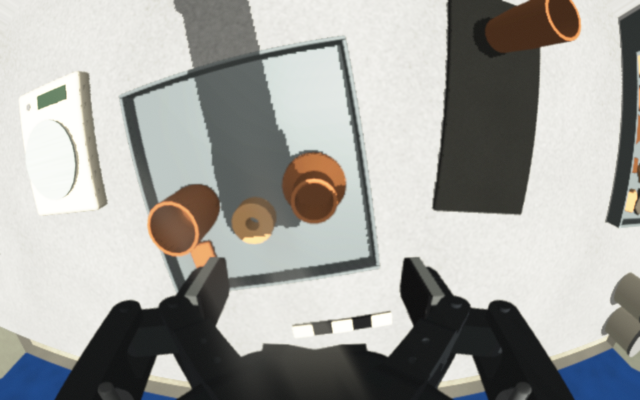

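The wrist view shows the beaker upright on the mat at (530,25), the jar centred between the fingers at (315,190), and the pot and loom weight in place. Next is the jar.

```bash
python3 -m jog '[[0,0,2,0],[0,0,5,0],[0,0,8,0],[0,0,11,0],[0,0,13.5,0],[0,0,15,0],[0,0,15.4,0],[0,0,15.4,0]]'; python3 -m jog '[[0,0,0,0],[0,0,0,0],[0,0,0,0],[0,0,0,0],[0,0,0,0],[0,0,0,0],[0,0,0,0],[0,0,0,0],[0,0,0,0],[0,0,0,0],[0,0,0,0],[0,0,0,0]]' 1 40
```

```text
t: 9.38
eef_pos: [0.5566, 0.0695, 0.0754]
tool_rot: [-0.001, -0.001, 1.0, 0.0]
contact_force: [-0.4, -0.0, 0.4]
gripper_width: 1.001
grasp_force: 0.0
t: 10.38
eef_pos: [0.5592, 0.0687, 0.0785]
tool_rot: [0.001, -0.0, 1.0, 0.001]
contact_force: [-2.0, 1.2, 9.3]
gripper_width: 0.618
grasp_force: 40.1
```

```bash
python3 - <<'E'
from station import bot
import cv2
c=bot.read_camera("side"); cv2.imwrite("pics/s2.png",cv2.resize(c["pixels"][150:270,240:400,::-1],None,fx=5,fy=5,interpolation=cv2.INTER_CUBIC))
E
```

```text
(no output)
```

View pics/s2.png

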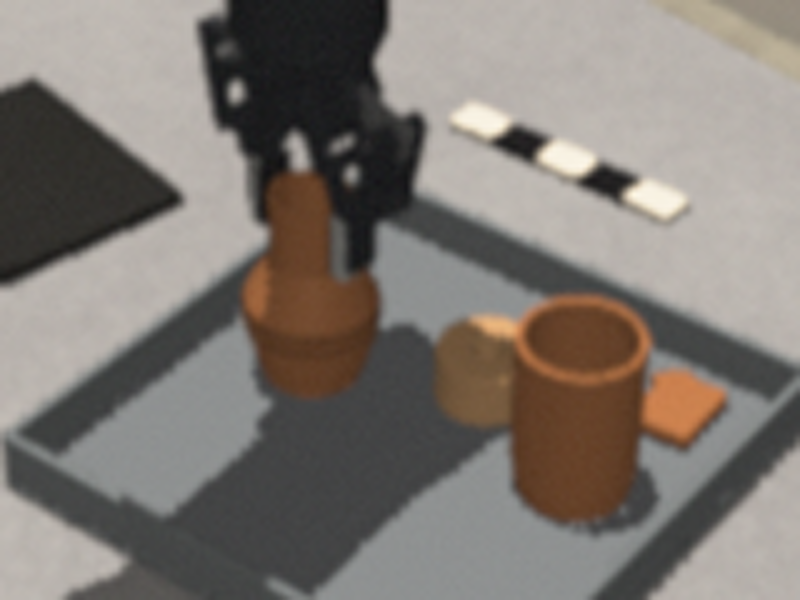

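The crop shows the finger tips pinching the jar's shoulder at (355,270), because the pads swing forward as they close. I'll open, go 14 mm higher and grip the neck instead.

```bash
python3 -m jog '[[0,0,0,0],[0,0,0,0],[0,0,0,0],[0,0,0,0],[0,0,-0.4,0],[0,0,-0.8,0],[0,0,-1.2,0],[0,0,-1.4,0],[0,0,-1.4,0],[0,0,-1.4,0]]' -1; python3 -m jog '[[0,0,0,0],[0,0,0,0],[0,0,0,0],[0,0,0,0],[0,0,0,0],[0,0,0,0],[0,0,0,0],[0,0,0,0],[0,0,0,0],[0,0,0,0],[0,0,0,0],[0,0,0,0]]' 1 40;python3 -m jog '[[0,0,-0.1,0],[0,0,-0.3,0],[0,0,-0.3,0],[0,0,-0.3,0]]'
```

```text
t: 11.27
eef_pos: [0.5582, 0.068, 0.0905]
tool_rot: [0.0, 0.0, 1.0, 0.0]
contact_force: [0.7, -0.0, -0.4]
gripper_width: 0.998
grasp_force: 0.0
t: 12.27
eef_pos: [0.5583, 0.0682, 0.0907]
tool_rot: [0.0, -0.0, 1.0, 0.0]
contact_force: [-0.8, 0.9, 6.0]
gripper_width: 0.556
grasp_force: 40.1
t: 12.6
eef_pos: [0.5579, 0.0677, 0.0931]
tool_rot: [-0.0, 0.0, 1.0, -0.0]
contact_force: [-0.7, -0.7, -2.0]
gripper_width: 0.549
grasp_force: 40.2
```

```bash
python3 - <<'E'
from station import bot
import cv2
c=bot.read_camera("side"); cv2.imwrite("pics/s3.png",cv2.resize(c["pixels"][160:240,270:350,::-1],None,fx=7,fy=7,interpolation=cv2.INTER_CUBIC))
E
```

```text
(no output)
```

View pics/s3.png

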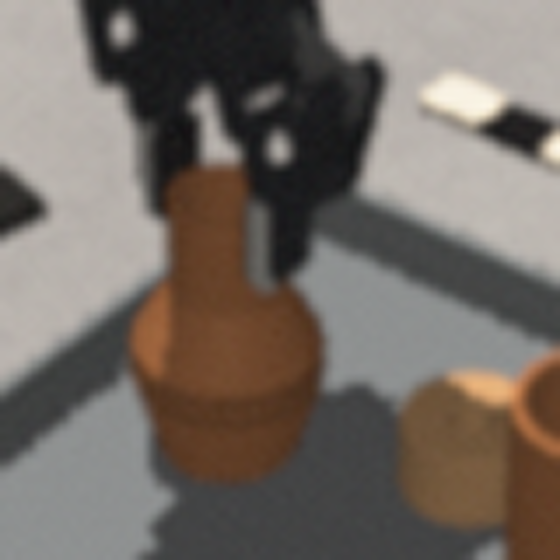

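The pads now grip the straight neck, and the jar hangs upright 3 mm off the floor. Carrying it to the middle slot.

```bash
python3 -m jog '[[0,0,-0.5,0],[0,0,-2,0],[0,0,-4,0],[0,0,-7,0],[0,0,-10,0],[0,0,-12,0],[0.3,0.5,-13,0],[1,2,-13,0],[2,4.5,-13,0],[3.1,7.2,-13,0],[4.4,10.1,-13,0],[5.6,13,-13,0],[6.9,16,-13,0],[8.2,19,-13,0],[9.3,21.5,-13,0],[10,23.2,-13,0],[10.25,23.75,-13,0],[10.25,23.75,-13,0]]'; python3 -m jog '[[0,0,0,0],[0,0,1.5,0],[0,0,4,0],[0,0,7,0],[0,0,9.5,0],[0,0,11.5,0],[0,0,12.3,0],[0,0,12.5,0],[0,0,12.5,0]]';  python3 -m jog '[[0,0,0.1,0],[0,0,0.2,0],[0,0,0.3,0],[0,0,0.4,0],[0,0,0.4,0],[0,0,0.4,0]]'
```

```text
t: 14.15
eef_pos: [0.454, 0.307, 0.2226]
tool_rot: [-0.001, -0.002, 1.0, -0.0]
contact_force: [0.5, -0.2, -1.5]
gripper_width: 0.551
grasp_force: 40.5
t: 14.9
eef_pos: [0.4563, 0.3044, 0.0984]
tool_rot: [0.0, 0.001, 1.0, -0.0]
contact_force: [0.6, -0.2, -2.4]
gripper_width: 0.555
grasp_force: 40.6
t: 15.4
eef_pos: [0.4565, 0.3061, 0.0956]
tool_rot: [0.001, 0.0, 1.0, 0.001]
contact_force: [-0.4, 0.0, 4.8]
gripper_width: 0.556
grasp_force: 41.9
```

```bash
python3 -m jog '[[0,0,0,0],[0,0,0,0],[0,0,0,0],[0,0,0,0],[0,0,0,0],[0,0,0,0],[0,0,0,0],[0,0,0,0]]' -1;  python3 -m jog '[[0,0,-0.5,0],[0,0,-2,0],[0,0,-4,0],[0,0,-7,0],[0,0,-11,0],[0,0,-13,0],[0,0,-13.6,0],[-0.6,-1.8,-13.6,0],[-1.7,-4.8,-13.6,0],[-2.9,-8,-13.6,0],[-4.1,-11.5,-13.6,0],[-5.4,-15,-13.6,0],[-6.6,-18.5,-13.6,0],[-7.9,-22,-13.6,0],[-9.1,-25.5,-13.6,0],[-10.4,-29,-13.6,0],[-11.6,-32.5,-13.6,0],[-12.7,-35.5,-13.6,0],[-13.5,-37.7,-13.6,0],[-13.75,-38.5,-13.6,0]]'; python3 -m jog '[[0,0,0,0],[0,0,2,0],[0,0,5,0],[0,0,8,0],[0,0,11,0],[0,0,13.5,0],[0,0,15.5,0],[0,0,16.7,0],[0,0,17.5,0],[0,0,17.5,0]]' ; python3 -m jog '[[0,0,0,0],[0,0,0,0],[0,0,0,0],[0,0,0,0],[0,0,0,0],[0,0,0,0],[0,0,0,0],[0,0,0,0],[0,0,0,0],[0,0,0,0],[0,0,0,0],[0,0,0,0]]' 1 40
```

```text
t: 16.07
eef_pos: [0.4556, 0.3054, 0.0942]
tool_rot: [-0.0, 0.0, 1.0, -0.0]
contact_force: [0.7, -0.4, 1.0]
gripper_width: 1.0
grasp_force: 0.0
t: 17.73
eef_pos: [0.5931, -0.0846, 0.2297]
tool_rot: [-0.0, 0.003, 1.0, -0.001]
contact_force: [0.0, 0.0, 0.1]
gripper_width: 1.002
grasp_force: 0.0
t: 18.57
eef_pos: [0.5921, -0.0782, 0.054]
tool_rot: [-0.001, -0.001, 1.0, 0.0]
contact_force: [-0.1, -0.8, 0.4]
gripper_width: 1.0
grasp_force: 0.0
t: 19.57
eef_pos: [0.5943, -0.0796, 0.057]
tool_rot: [0.001, 0.0, 1.0, 0.0]
contact_force: [-0.3, 0.9, 6.7]
gripper_width: 0.72
grasp_force: 44.6
```

```bash
python3 -m jog '[[0,0,-0.5,0],[0,0,-2,0],[0,0,-4,0],[0,0,-7,0],[0,0,-10,0],[0,0.5,-12.5,0],[0.3,2,-13.5,0],[0.6,5,-13.5,0],[0.9,8.2,-13.5,0],[1.2,11.5,-13.5,0],[1.6,15,-13.5,0],[2,18.5,-13.5,0],[2.4,22,-13.5,0],[2.8,25.5,-13.5,0],[3.2,29,-13.5,0],[3.6,32.2,-13.5,0],[3.9,35,-13.5,0],[4.2,37,-13.5,0],[4.3,38,-13.5,0],[4.3,38,-13.5,0]]'; python3 -m jog '[[0,0,0,0],[0,0,1.5,0],[0,0,4,0],[0,0,7,0],[0,0,9.5,0],[0,0,11.5,0],[0,0,12.5,0],[0,0,12.7,0],[0,0,12.7,0]]';  python3 -m jog '[[0,0,0.1,0],[0,0,0.2,0],[0,0,0.3,0],[0,0,0.4,0],[0,0,0.4,0],[0,0,0.4,0]]'
```

```text
t: 21.23
eef_pos: [0.5489, 0.3033, 0.1901]
tool_rot: [-0.0, -0.002, 1.0, 0.0]
contact_force: [0.3, 0.7, -1.6]
gripper_width: 0.718
grasp_force: 44.4
t: 21.98
eef_pos: [0.5509, 0.2985, 0.0634]
tool_rot: [0.0, 0.001, 1.0, -0.0]
contact_force: [-0.1, 0.7, -1.6]
gripper_width: 0.721
grasp_force: 44.6
t: 22.48
eef_pos: [0.5513, 0.3006, 0.0619]
tool_rot: [0.001, 0.0, 1.0, 0.001]
contact_force: [-2.7, -0.6, 11.1]
gripper_width: 0.721
grasp_force: 45.6
```

```bash
python3 -m jog '[[0,0,0,0],[0,0,0,0],[0,0,0,0],[0,0,0,0],[0,0,0,0],[0,0,0,0],[0,0,0,0],[0,0,0,0]]' -1;  python3 -m jog '[[0,0,-0.5,0],[0,0,-2,0],[0,0,-4,0],[0,0,-7,0],[0,0,-11,0],[0,0,-13.5,0],[0,-0.5,-14.1,0],[-0.4,-2.3,-14.1,0],[-0.9,-5,-14.1,0],[-1.5,-8.2,-14.1,0],[-2.1,-11.5,-14.1,0],[-2.8,-15,-14.1,0],[-3.4,-18.5,-14.1,0],[-4.1,-22,-14.1,0],[-4.8,-25.5,-14.1,0],[-5.4,-28.5,-14.1,0],[-5.7,-30.2,-14.1,0],[-5.7,-30.5,-14.1,0],[-5.7,-30.5,-14.1,0],[-5.7,-30.5,-14.1,0]]'; python3 - <<'E'
from h import *
from station import bot
c=bot.read_camera("wrist"); np.savez("pics/w2.npz",**c); cv2.imwrite("pics/w2.png",c["pixels"][:,:,::-1])
for n in("top","side"):
    c=bot.read_camera(n); np.savez(f"pics/{n}2.npz",**c); C=cloud(c)
    q=C.reshape(-1,3); q=q[np.isfinite(q[:,0])]
    for s,z in(((.361,.31),.138),((.4555,.305),.118),((.55,.3),.1)):
      t=q[(np.hypot(q[:,0]-s[0],q[:,1]-s[1])<.045)&(abs(q[:,2]-z)<.004)]
      print(n,len(t), np.round(circ(t),4) if len(t)>10 else '')
    t=q[(np.hypot(q[:,0]-.607,q[:,1]+.005)<.03)&(q[:,2]>.024)&(q[:,2]<.045)]
    print(n,'loom',len(t),(t.min(0)+t.max(0))/2,np.ptp(t,axis=0)) if len(t) else 0
E
```

```text
t: 23.15
eef_pos: [0.5501, 0.3004, 0.0592]
tool_rot: [-0.0, 0.0, 1.0, -0.0]
contact_force: [0.0, 0.0, -0.2]
gripper_width: 0.998
grasp_force: 0.0
t: 24.82
eef_pos: [0.6067, -0.0032, 0.2]
tool_rot: [-0.0, -0.0, 1.0, 0.0]
contact_force: [-0.6, 0.3, -0.9]
gripper_width: 1.0
grasp_force: 0.0
top 210 [0.3603 0.3102 0.0248]
top 141 [0.4556 0.3058 0.019 ]
top 197 [0.55   0.3008 0.0287]
side 85 [0.3631 0.3086 0.0251]
side 64 [0.458  0.3029 0.019 ]
side 83 [0.5523 0.298  0.0291]
side loom 275 [ 0.60959813 -0.007555    0.03113411] [0.05206976 0.05263168 0.01420943]
```

View pics/w2.png

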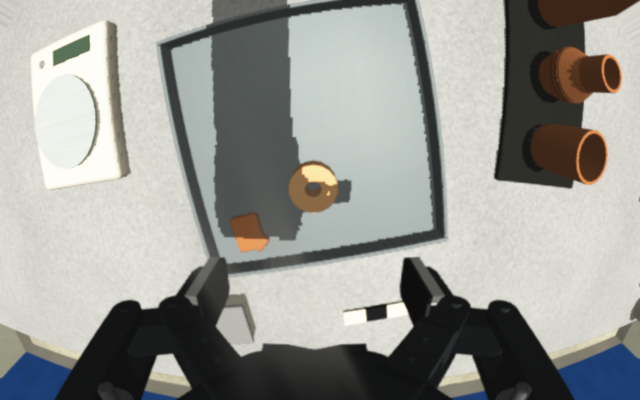

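All three pots stand in a row on the mat (right, at (590,10), (580,75) and (570,155)), and the loom weight is alone at (313,187), centred between the fingers. Now I grip it.

```bash
python3 -m jog '[[-0.1,-0.1,2,0],[-0.1,-0.1,5,0],[-0.1,-0.1,8,0],[-0.1,-0.1,11,0],[-0.1,-0.1,14,0],[-0.1,-0.1,16.5,0],[-0.1,-0.1,17.8,0],[-0.1,-0.1,18.1,0],[-0.1,-0.1,18.1,0],[-0.1,-0.1,18.1,0]]'; python3 -m jog '[[0,0,0,0],[0,0,0,0],[0,0,0,0],[0,0,0,0],[0,0,0,0],[0,0,0,0],[0,0,0,0],[0,0,0,0],[0,0,0,0],[0,0,0,0],[0,0,0,0],[0,0,0,0]]' 1 40;python3 -m jog '[[0,0,-0.1,0],[0,0,-0.3,0],[0,0,-0.3,0],[0,0,-0.3,0]]'; python3 - <<'E'
from station import bot
import cv2
c=bot.read_camera("side"); cv2.imwrite("pics/s4.png",cv2.resize(c["pixels"][170:260,280:400,::-1],None,fx=6,fy=6,interpolation=cv2.INTER_CUBIC))
E
```

```text
t: 25.8
eef_pos: [0.6092, -0.0053, 0.0205]
tool_rot: [0.001, -0.0, 1.0, 0.0]
contact_force: [0.0, 0.5, 0.2]
gripper_width: 1.005
grasp_force: 0.0
t: 26.8
eef_pos: [0.609, -0.0055, 0.0211]
tool_rot: [0.001, 0.0, 1.0, 0.0]
contact_force: [-2.7, -0.1, 9.4]
gripper_width: 0.59
grasp_force: 40.0
t: 27.13
eef_pos: [0.608, -0.0056, 0.0224]
tool_rot: [0.0, 0.0, 1.0, 0.0]
contact_force: [-0.1, 0.2, -0.5]
gripper_width: 0.585
grasp_force: 41.6
```

View pics/s4.png

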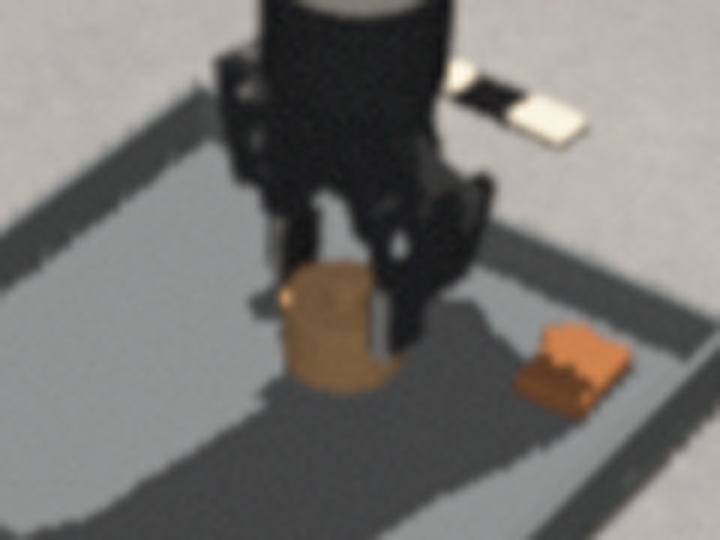

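The loom weight is held flat between the pads at (345,325), and the sherd is untouched. Moving it to the pan.

```bash
python3 -m jog '[[0,0,-0.5,0],[0,0,-2,0],[0,0,-4,0],[0,0,-7,0],[0.1,-0.5,-9,0],[0.6,-2.3,-10,0],[1.5,-5,-10,0],[2.4,-8.2,-10,0],[3.4,-11.5,-10,0],[4.4,-15,-10,0],[5.4,-18.5,-10,0],[6.5,-22,-10,0],[7.4,-25.2,-10,0],[8.2,-28,-10,0],[8.8,-30,-10,0],[9.1,-31,-10,0],[9.1,-31,-9,0],[9.1,-31,-7,0],[9.1,-31,-5,0],[9.1,-31,-3.8,0]]';python3 -m jog '[[0,0,0,0],[0,0,0.1,0],[0,0,0.2,0],[0,0,0.2,0],[0,0,0.3,0],[0,0,0.4,0],[0,0,0.4,0],[0,0,0.4,0]]'
```

```text
t: 28.85
eef_pos: [0.5171, -0.3124, 0.0577]
tool_rot: [-0.001, -0.001, 1.0, 0.001]
contact_force: [-0.6, 0.6, -1.0]
gripper_width: 0.586
grasp_force: 41.7
t: 29.52
eef_pos: [0.5171, -0.3156, 0.0564]
tool_rot: [0.0, 0.0, 1.0, -0.0]
contact_force: [-0.6, -0.8, -0.1]
gripper_width: 0.584
grasp_force: 43.2
```

```bash
python3 -m jog '[[0,0,0.05,0],[0,0,0.1,0],[0,0,0.1,0],[0,0,0.1,0]]'
```

```text
t: 29.85
eef_pos: [0.5174, -0.3157, 0.0561]
tool_rot: [0.0, 0.0, 1.0, 0.0]
contact_force: [-1.3, 2.0, 6.1]
gripper_width: 0.588
grasp_force: 43.8
```

```bash
python3 -m jog '[[0,0,0,0],[0,0,0,0],[0,0,0,0],[0,0,0,0],[0,0,0,0],[0,0,0,0],[0,0,0,0],[0,0,0,0],[0,0,-0.5,0],[0,0,-2,0],[0,0,-4,0],[0,0,-7,0],[0,0,-10,0],[0,0,-13,0],[0,0,-14.5,0],[0,0,-14.5,0]]' -1;  python3 -m jog '[[0,1.5,0,0],[-0.3,4,0,0],[-0.5,7.5,0,0],[-0.6,11,0,0],[-0.8,14.5,0,0],[-1,18,0,0],[-1.2,22,0,0],[-1.4,26,0,0],[-1.6,30,0,0],[-1.8,34,0,0],[-2,38,0,0],[-2.2,42,0,0],[-2.4,46,0,0],[-2.6,50,0,0],[-2.8,53.5,0,0],[-3,57,0,0],[-3.2,59.5,0,0],[-3.3,61.2,0,0],[-3.3,61.6,0,0],[-3.3,61.6,0,0]]'; python3 - <<'E'
from h import *
from station import bot
for n in("top","side"):
    c=bot.read_camera(n); np.savez(f"pics/{n}3.npz",**c); C=cloud(c)
    if n=="top": cv2.imwrite("pics/t3.png",cv2.resize(c["pixels"][90:300,120:520,::-1],None,fx=2,fy=2))
    q=C.reshape(-1,3); q=q[np.isfinite(q[:,0])]
    t=q[(np.hypot(q[:,0]-.517,q[:,1]+.316)<.04)&(q[:,2]>.06)&(q[:,2]<.08)]
    print(n,'loom',len(t),(t.min(0)+t.max(0))/2,np.ptp(t,axis=0)) if len(t) else 0
E
```

```text
t: 31.18
eef_pos: [0.519, -0.3171, 0.205]
tool_rot: [0.003, 0.0, 1.0, -0.001]
contact_force: [-0.2, -0.8, 0.6]
gripper_width: 1.0
grasp_force: 0.0
t: 32.85
eef_pos: [0.5497, 0.3007, 0.1997]
tool_rot: [-0.0, -0.001, 1.0, -0.0]
contact_force: [-0.6, 0.4, -0.4]
gripper_width: 1.002
grasp_force: 0.0
top loom 487 [ 0.5158887  -0.3143118   0.06738662] [0.0490979  0.05194775 0.01476063]
side loom 478 [ 0.51775668 -0.3181993   0.06716549] [0.05330499 0.05124028 0.01424858]
```

View pics/t3.png

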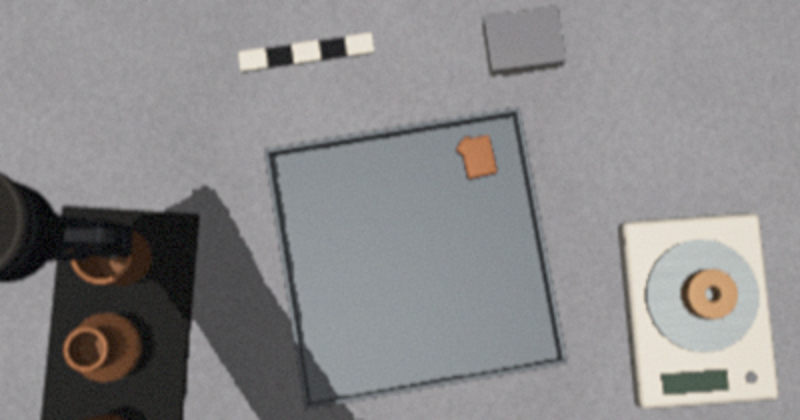

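Loom weight lies flat and centred on the pan (711,293 in the crop, with parallax from its height); the tray is empty except for the sherd. Returning the pot first.

```bash
python3 -m jog '[[0,0,2,0],[0,0,5,0],[0,0,8,0],[0,0,11,0],[0,0,13,0],[0,0,13.9,0],[0,0,14.1,0],[0,0,14.1,0]]'; python3 -m jog '[[0,0,0,0],[0,0,0,0],[0,0,0,0],[0,0,0,0],[0,0,0,0],[0,0,0,0],[0,0,0,0],[0,0,0,0],[0,0,0,0],[0,0,0,0],[0,0,0,0],[0,0,0,0]]' 1 40; python3 -m jog '[[0,0,-0.5,0],[0,0,-2,0],[0,0,-4,0],[0,0,-7,0],[0,0,-10,0],[0,-0.5,-12.5,0],[-0.3,-2,-13.5,0],[-0.6,-5,-13.5,0],[-0.9,-8.2,-13.5,0],[-1.2,-11.5,-13.5,0],[-1.6,-15,-13.5,0],[-2,-18.5,-13.5,0],[-2.4,-22,-13.5,0],[-2.8,-25.5,-13.5,0],[-3.2,-29,-13.5,0],[-3.6,-32.2,-13.5,0],[-3.9,-35,-13.5,0],[-4.2,-37,-13.5,0],[-4.3,-38,-13.5,0],[-4.3,-38,-13.5,0]]'; python3 -m jog '[[0,0,0,0],[0,0,1.5,0],[0,0,4,0],[0,0,7,0],[0,0,10,0],[0,0,12,0],[0,0,13.2,0],[0,0,13.6,0],[0,0,13.6,0]]';  python3 -m jog '[[0,0,0.1,0],[0,0,0.2,0],[0,0,0.3,0],[0,0,0.3,0],[0,0,0.3,0]]'
```

```text
t: 33.62
eef_pos: [0.5507, 0.299, 0.0597]
tool_rot: [0.0, 0.001, 1.0, -0.0]
contact_force: [0.2, -0.6, 0.1]
gripper_width: 1.001
grasp_force: 0.0
t: 34.62
eef_pos: [0.5514, 0.3009, 0.0614]
tool_rot: [0.001, 0.0, 1.0, 0.001]
contact_force: [-2.1, -1.6, 6.0]
gripper_width: 0.723
grasp_force: 42.9
t: 36.28
eef_pos: [0.5921, -0.0836, 0.1938]
tool_rot: [-0.001, 0.003, 1.0, -0.001]
contact_force: [-0.4, -0.9, -2.5]
gripper_width: 0.719
grasp_force: 44.4
t: 37.03
eef_pos: [0.5929, -0.0778, 0.0581]
tool_rot: [-0.001, -0.001, 1.0, 0.001]
contact_force: [0.4, -0.0, -3.2]
gripper_width: 0.721
grasp_force: 44.5
t: 37.45
eef_pos: [0.594, -0.0795, 0.0564]
tool_rot: [0.001, 0.0, 1.0, 0.0]
contact_force: [-0.6, 0.4, 5.4]
gripper_width: 0.72
grasp_force: 45.0
```

```bash
python3 -m jog '[[0,0,0,0],[0,0,0,0],[0,0,0,0],[0,0,0,0],[0,0,0,0],[0,0,0,0],[0,0,0,0],[0,0,0,0],[0,0,-0.5,0],[0,0,-2,0],[0,0,-4,0],[0,0,-7,0],[0,0,-10.5,0],[0,0,-14,0],[0,0,-16.5,0],[0,0,-17.5,0]]' -1;  python3 -m jog '[[0.6,1.8,0,0],[1.7,4.8,0,0],[2.9,8,0,0],[4.1,11.5,0,0],[5.4,15,0,0],[6.6,18.5,0,0],[7.9,22,0,0],[9.1,25.5,0,0],[10.4,29,0,0],[11.6,32.5,0,0],[12.7,35.5,0,0],[13.5,37.7,0,0],[13.75,38.5,0,0],[13.75,38.5,0,0],[13.75,38.5,0,0]]';python3 -m jog '[[0,0,2,0],[0,0,5,0],[0,0,8,0],[0,0,10.5,0],[0,0,12.5,0],[0,0,13.4,0],[0,0,13.6,0],[0,0,13.6,0]]'; python3 -m jog '[[0,0,0,0],[0,0,0,0],[0,0,0,0],[0,0,0,0],[0,0,0,0],[0,0,0,0],[0,0,0,0],[0,0,0,0],[0,0,0,0],[0,0,0,0],[0,0,0,0],[0,0,0,0]]' 1 40
```

```text
t: 38.78
eef_pos: [0.595, -0.0801, 0.2351]
tool_rot: [0.003, 0.0, 1.0, 0.0]
contact_force: [0.7, 0.5, -0.1]
gripper_width: 0.996
grasp_force: 0.0
t: 40.03
eef_pos: [0.4559, 0.3043, 0.2299]
tool_rot: [-0.0, 0.0, 1.0, -0.001]
contact_force: [0.6, -0.5, 0.4]
gripper_width: 0.998
grasp_force: 0.0
t: 40.7
eef_pos: [0.4563, 0.3041, 0.0944]
tool_rot: [-0.0, 0.001, 1.0, -0.0]
contact_force: [0.9, -0.1, 0.0]
gripper_width: 0.998
grasp_force: 0.0
t: 41.7
eef_pos: [0.4565, 0.3064, 0.096]
tool_rot: [0.001, -0.0, 1.0, 0.001]
contact_force: [-2.1, -0.8, 7.9]
gripper_width: 0.55
grasp_force: 39.7
```

```bash
python3 -m jog '[[0,0,-0.5,0],[0,0,-2,0],[0,0,-4,0],[0,0,-7,0],[0,0,-10,0],[0,0,-12,0],[-0.3,-0.5,-13,0],[-1,-2,-13,0],[-2,-4.5,-13,0],[-3.1,-7.2,-13,0],[-4.4,-10.1,-13,0],[-5.6,-13,-13,0],[-6.9,-16,-13,0],[-8.2,-19,-13,0],[-9.3,-21.5,-13,0],[-10,-23.2,-13,0],[-10.25,-23.75,-13,0],[-10.25,-23.75,-13,0]]'; python3 -m jog '[[0,0,0,0],[0,0,1.5,0],[0,0,4,0],[0,0,7,0],[0,0,10,0],[0,0,12,0],[0,0,12.9,0],[0,0,13.1,0],[0,0,13.1,0]]';  python3 -m jog '[[0,0,0.1,0],[0,0,0.2,0],[0,0,0.3,0],[0,0,0.3,0],[0,0,0.3,0]]'
```

```text
t: 43.2
eef_pos: [0.558, 0.0656, 0.2238]
tool_rot: [-0.0, 0.002, 1.0, -0.0]
contact_force: [0.1, -0.1, -1.3]
gripper_width: 0.553
grasp_force: 40.5
t: 43.95
eef_pos: [0.5581, 0.0691, 0.0935]
tool_rot: [-0.0, -0.001, 1.0, 0.0]
contact_force: [-0.0, -0.5, -1.1]
gripper_width: 0.551
grasp_force: 40.6
t: 44.37
eef_pos: [0.5589, 0.0681, 0.0911]
tool_rot: [0.001, 0.0, 1.0, 0.0]
contact_force: [0.2, -0.4, 2.1]
gripper_width: 0.548
grasp_force: 41.2
```

```bash
python3 -m jog '[[0,0,0.05,0],[0,0,0.05,0],[0,0,0.05,0],[0,0,0.05,0],[0,0,0.05,0],[0,0,0.05,0],[0,0,0,0],[0,0,0,0],[0,0,-0.5,0],[0,0,-2,0],[0,0,-4,0],[0,0,-7,0],[0,0,-10.5,0],[0,0,-13,0],[0,0,-14,0],[0,0,-14,0]]' -1;  python3 -m jog '[[1.5,1.8,0,0],[3.7,4.6,0,0],[6,7.4,0,0],[8.3,10.2,0,0],[10.6,13,0,0],[13,16,0,0],[15.4,19,0,0],[17.5,21.5,0,0],[19,23.4,0,0],[19.7,24.2,0,0],[19.7,24.2,0,0],[19.7,24.2,0,0]]';python3 -m jog '[[0,0,2,0],[0,0,5,0],[0,0,8,0],[0,0,11,0],[0,0,13.5,0],[0,0,14.7,0],[0,0,15,0],[0,0,15,0]]'; python3 -m jog '[[0,0,0,0],[0,0,0,0],[0,0,0,0],[0,0,0,0],[0,0,0,0],[0,0,0,0],[0,0,0,0],[0,0,0,0],[0,0,0,0],[0,0,0,0],[0,0,0,0],[0,0,0,0]]' 1 40
```

```text
t: 45.7
eef_pos: [0.5597, 0.0681, 0.2333]
tool_rot: [0.003, 0.0, 1.0, 0.001]
contact_force: [-0.3, 0.5, -0.2]
gripper_width: 1.001
grasp_force: 0.0
t: 46.7
eef_pos: [0.3612, 0.3089, 0.2293]
tool_rot: [-0.0, -0.0, 1.0, -0.001]
contact_force: [0.4, -0.7, -0.3]
gripper_width: 1.002
grasp_force: 0.0
t: 47.37
eef_pos: [0.3619, 0.3078, 0.0794]
tool_rot: [-0.001, 0.002, 1.0, -0.001]
contact_force: [-0.2, -0.7, -0.7]
gripper_width: 1.005
grasp_force: 0.0
t: 48.37
eef_pos: [0.3621, 0.3105, 0.0817]
tool_rot: [0.001, 0.0, 1.0, 0.001]
contact_force: [-0.2, -1.4, 6.5]
gripper_width: 0.626
grasp_force: 39.3
```

```bash
python3 -m jog '[[0,0,-0.5,0],[0,0,-2,0],[0,0,-4,0],[0,0,-7,0],[0,0,-10,0],[0,0,-12.5,0],[0,-0.5,-13.5,0],[-1,-2,-14,0],[-2.2,-4.5,-14,0],[-3.5,-7.2,-14,0],[-4.9,-10.1,-14,0],[-6.3,-13,-14,0],[-7.7,-16,-14,0],[-9.1,-19,-14,0],[-10.5,-22,-14,0],[-12,-25,-14,0],[-13.5,-28,-14,0],[-14.7,-30.5,-14,0],[-15.5,-32.2,-14,0],[-15.8,-32.8,-14,0]]'; python3 -m jog '[[0,0,0,0],[0,0,0,0],[0,0,1.5,0],[0,0,4,0],[0,0,7,0],[0,0,10,0],[0,0,12.5,0],[0,0,13.9,0],[0,0,14.2,0],[0,0,14.2,0]]';  python3 -m jog '[[0,0,0.1,0],[0,0,0.2,0],[0,0,0.3,0],[0,0,0.3,0],[0,0,0.3,0]]'
```

```text
t: 50.03
eef_pos: [0.5192, -0.022, 0.2199]
tool_rot: [-0.0, 0.002, 1.0, -0.001]
contact_force: [-0.1, -0.8, -0.6]
gripper_width: 0.629
grasp_force: 40.3
t: 50.87
eef_pos: [0.5178, -0.0159, 0.0776]
tool_rot: [-0.001, -0.001, 1.0, 0.001]
contact_force: [0.5, 0.5, -1.5]
gripper_width: 0.631
grasp_force: 40.3
t: 51.28
eef_pos: [0.5196, -0.0169, 0.0766]
tool_rot: [0.001, -0.001, 1.0, 0.001]
contact_force: [-3.1, 0.4, 10.5]
gripper_width: 0.63
grasp_force: 41.2
```

Contact made; release, rise clear and check.

```bash
python3 -m jog '[[0,0,-0.05,0],[0,0,-0.05,0],[0,0,-0.05,0],[0,0,-0.05,0],[0,0,-0.05,0],[0,0,-0.05,0],[0,0,-0.05,0],[0,0,-0.05,0],[0,0,-0.5,0],[0,0,-2,0],[0,0,-4,0],[0,0,-7,0],[0,0,-10.5,0],[0,0,-14,0],[0,0,-16,0],[0,0,-16,0]]' -1;  python3 -m jog '[[1,2,0,0],[2.2,4.5,0,0],[3.5,7.2,0,0],[4.9,10.1,0,0],[6.3,13,0,0],[7.7,16,0,0],[9.1,19,0,0],[10.5,22,0,0],[12,25,0,0],[13.5,28,0,0],[14.7,30.5,0,0],[15.5,32.2,0,0],[15.8,32.8,0,0],[15.8,32.8,0,0],[15.8,32.8,0,0],[15.8,32.8,0,0]]'; python3 - <<'E'
from h import *
from station import bot
for n in("top","side"):
    c=bot.read_camera(n); cv2.imwrite(f"pics/{n}4.png",c["pixels"][:,:,::-1])
    A=cloud(np.load(f"pics/{n}0.npz")); B=cloud(c)
    for nm,s,z in(("jar",(.558,.068),.113),("beaker",(.519,-.019),.133),("pot",(.593,-.08),.095)):
      o=[]
      for C in(A,B):
        q=C.reshape(-1,3); q=q[np.isfinite(q[:,0])]
        t=q[(np.hypot(q[:,0]-s[0],q[:,1]-s[1])<.045)&(abs(q[:,2]-z)<.004)]
        o+=[np.round(circ(t),4)]
      print(n,nm,o,np.round(o[1]-o[0],4))
E
```

```text
t: 52.62
eef_pos: [0.5219, -0.0183, 0.2404]
tool_rot: [0.004, 0.0, 1.0, 0.001]
contact_force: [0.6, -0.2, -0.4]
gripper_width: 1.0
grasp_force: 0.0
t: 53.95
eef_pos: [0.3619, 0.3082, 0.2351]
tool_rot: [-0.0, 0.001, 1.0, -0.0]
contact_force: [-0.6, -0.4, -0.0]
gripper_width: 0.999
grasp_force: 0.0
top jar [array([0.5569, 0.0689, 0.0189]), array([0.558 , 0.0683, 0.0189])] [ 0.0011 -0.0006  0.    ]
top beaker [array([ 0.5182, -0.0171,  0.0247]), array([ 0.5177, -0.0164,  0.0247])] [-0.0005  0.0007  0.    ]
top pot [array([ 0.5922, -0.0789,  0.0288]), array([ 0.5925, -0.0787,  0.0288])] [0.0003 0.0002 0.    ]
side jar [array([0.5591, 0.0664, 0.0192]), array([0.5606, 0.0656, 0.0193])] [ 0.0015 -0.0008  0.0001]
side beaker [array([ 0.5203, -0.0201,  0.025 ]), array([ 0.5199, -0.0189,  0.0249])] [-0.0004  0.0012 -0.0001]
side pot [array([ 0.5942, -0.0816,  0.0287]), array([ 0.5945, -0.0818,  0.0289])] [ 0.0003 -0.0002  0.0002]
```

View pics/top4.png

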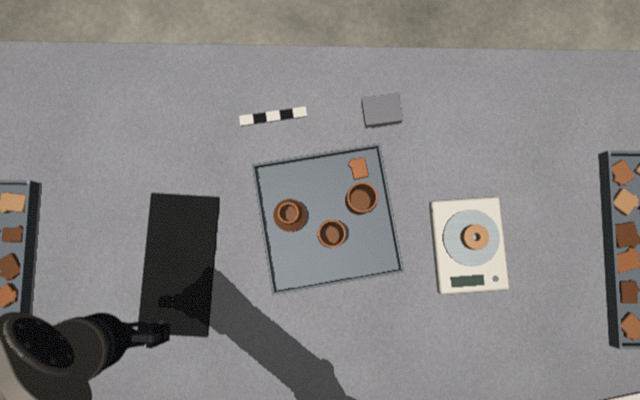

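The pots are back within 2 mm at (290,214), (333,234) and (361,198). The loom weight is on the pan at (475,237), and the sherd, scale bar and finds box are unmoved.

```bash
python3 -c "
from station import bot
print(bot.hand_in())"
```

```text
the job is handed in; nothing more can be done
None
```

The job is handed in at about 54 s: the three pots are upright in the tray within 2 mm of where they started, the loom weight lies flat in the middle of the scale pan, and the sherd, scale bar and finds box were left alone.

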